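# Refit the rinser's drip cover and hold a cup down on the sprung star

### The job

The glass rinser has been stripped for cleaning: set its drip cover back down flat over the two locating pegs, without dropping it. Then rinse the steel cup: keep it mouth-down, press it squarely onto the rinser's sprung star until the star is fully down on its hard stop, without forcing it, and finish while still holding it firmly against that stop. Leave the other things on the table where they are.

Things in the scene. Friction and masses are not known exactly. Their poses are not given: they have to be found in the camera images.
- rinser: Glass rinser, fixed: open steel drip pan 158 (x) by 204 (y) mm, wall tops 45 mm above the table, water stubs at +x. Origin: centre of its underside, on the table; z up. Two upright locating pegs, 8 mm thick, tapered tips 59 mm above the table, stand inside the pan at y = +82 and -82 mm, x = 0. In the middle a valve with a sprung black six-armed star.
- star (a joint): How far the star is pressed down, in m: 0 = up, 0.012 = down on its hard stop. Its spring takes about 6.5 N to start and 12.5 N to reach the stop (500 N/m): the cup's weight alone does not move it, and it springs back when let go. A firm hold on the stop is a push of 15 to 30 N.
- star_seat (a point): Centre of the star, level with the top of its flat arms, where the cup's rim stands: 63 mm above the table when up, 51 mm on the stop. The arms point 30, 90, 150... degrees from the rinser's +x and end in nubs 4 mm high, 47 to 50 mm from the centre: the rim belongs inside them. A nozzle 12 mm thick stands 12 mm above the centre.
- cover: Drip cover: steel plate 154 (x) by 200 (y) by 4 mm, about 0.26 kg, with a 108 mm round opening that goes round the star and two 11 mm holes at y = +82 and -82 mm, x = 0, for the pegs. Origin: centre of its underside; z up. Starts flat on the table. Seated, its origin is 45 mm above the rinser's and its x along the rinser's x (either way round). Lifting tab at x = -66 mm.
- cover_tab (a point): Middle of the top edge of the cover's upright lifting tab: a grey sleeve 8 mm thick (along the cover's x), 56 mm wide (along its y), from 14 to 40 mm above the cover's underside. Taken by it, the cover hangs out to one side.
- cup: Tall steel cup standing mouth-down on the table: 140 mm high, mouth 85 mm across (at the bottom), closed base 58 mm across (on top; almost straight-sided for the top 34 mm), wall 3 mm, about 0.22 kg. Origin: centre of its mouth, in the plane of the rim; z up through the base.
- cup_base (a point): Centre of the cup's closed base, its top face as it stands: 140 mm above the rim.
- mug: White mug with a handle, 80 mm across, 95 mm high; origin under its centre. To be left alone.
- glass: Clear drinking glass, upright, 68 mm across, 100 mm high; origin under its centre. To be left alone.
- bowl: Small steel bowl, upright, 124 mm across, 55 mm high; origin under its centre. To be left alone.
- pan: Open steel food pan, 176 by 108 by 65 mm; origin under its centre. To be left alone.
- brush: Flat brush with a wooden handle lying on the table, 210 mm long; origin under it. To be left alone.
- spray: Upright trigger spray bottle, 72 mm across, 216 mm high; origin under its centre. To be left alone.
- plates: Stack of six white plates, 170 mm across, about 53 mm high; origin under its centre. To be left alone.
Not all that is in view belongs to the job. What is shaped like the cup but purple is not meant.

How it is judged:
By the outcome, as a careful person would: the job done as asked, in the order asked, and still so for the second after the job is handed in, while the arm keeps its last pose, push and grip.
It also fails if it takes over 58 s, if anything falls off the work surface, if the arm or the gripper's body presses on something with over 40 N, if the wrist force passes 120 N, or if a joint passes its speed limit or range.

### The arm

A 6-joint arm with a two-finger parallel gripper is mounted at the origin on the work surface. World frame = base frame: x ahead of the robot, y to its left, z up, the work surface at z = 0. Lengths are in m, angles in degrees, forces in N, time in s.
With the tool pointing down it reaches from about 0.375 to 0.75 m from the base axis. Payload 9 kg.
Tool frame: the origin (TCP) lies where the fingers leave the gripper's body, on its centre line; the fingertips stand 73 mm ahead of it and the grasp point (between the pads) lies 54 mm ahead of it (robot.tip_reach is the distance from the TCP to the fingertips, in m); z points along the fingers, y is the line along which they close (so a half turn about z gives the same grasp; the last joint's range is limited). The gripper opens to 85 mm and grips with 20 to 120 N. Pads are 22 mm wide; open, the fingers measure 114 mm over their backs; the gripper's body (76 mm by 85 mm) begins 54 mm behind the grasp point. The pads swing forward as they close: fully open they stand 13 mm farther back than shut.
Start: joints at [-78.936, 5.964, 5.575, 89.605, 0, 77.527], TCP at [0.24, -0.55, 0.304] pointing down, gripper open.
Joint ranges: [-171.21, 171.21], [-48.23, 106.86], [-62.78, 66.21], [-105.2, 120.99], [-86.42, 89.51], [-180, 180]. Speed limits (degrees/s): [127.2, 127.2, 147.25, 180, 180, 180].

### API

Orientations are given as [roll, pitch, yaw] about the fixed x, y, z axes, in that order (R = Rz(yaw) Ry(pitch) Rx(roll)).
In Python, from plant import robot gives the robot as it stands. Calls block until the motion is done:
- robot.move_pose(position, orientation): joint-space move of the TCP to a pose.
- robot.line_to(position, vel=0.15, rotation=None, guard=None): straight line of the TCP; rotation=None keeps the orientation; vel is the mean speed in m/s. With guard (N) it stops when the force on the tool has changed by that much, and returns True; else False.
- robot.goto_joints(angles): joint-space move.
- robot.set_gripper(opening): finger opening in m; the grip force is fixed at half the most; returns when the fingers have stopped.
- robot.pause(seconds).
- robot.ik(position, orientation): joint angles nearest the present ones, or None.
- robot.observe(): the state.
- robot.grab_frame(name): name is "scene" or "side" or "wrist"; returns the picture (420x560x3 uint8, blue, green, red); there is no depth.
- robot.get_calibration(name): a dict with "vertical_fov" (degrees; the focal length in pixels is half the picture's height over the tangent of half this angle, whatever the lens; pixels are square), "cx", "cy" (the principal point, pixels), "k1" (the pictures are not rectified: a ray, as slopes to the right and down, at radius r is drawn at 1 + k1 r^2 times it, then the intrinsics apply), "rvec" (rotation vector, rad) and "tvec" (3), from world to camera coordinates, as OpenCV has them. Camera axes: x right, y down, z forward; pixel columns grow to the right and rows downward; lengths in m; the calibration is good to about 2 mm. A picture is of the moment at which its call begins: read the wrist's pose just before it. get_calibration takes no time and is no camera call; for the wrist camera it gives the pose at the moment of the call.
A pose or a line that the arm cannot do raises robot.IKError and nothing moves.
- robot.job_done(): hands the job in; it is judged then, once.
The state is a dict: "time": time; "q": joint angles; "qvel": joint speeds; "joint_torque": joint torques, N m; "tool_pos": TCP position; "tcp_rot": TCP orientation; "ft_force": force on the tool from outside, world axes, zero at the start; "torque": the same for the moment, N m; "gripper_width": finger opening in m; "gripper_force": force on a finger pad.
Only numpy, scipy, OpenCV 4.12 (cv2) and the standard library are available. Lean on these libraries where they do the work, as an engineer would, in place of code of your own. Each camera call takes 0.05 s, during which the arm holds its last target. There are 200 camera calls.

## Working session

There is one attempt and no reset: what is moved stays moved. The work goes in short steps, each a Python script; the robot and the scene stay as the last script left them, time stands still between calls to the robot, and variables do not carry over. Pictures are saved under pics/ and viewed, at most 12 in all, crops included, and the job is handed in when it is done.

```bash
ls; mkdir -p pics; cat > h.py <<'E'
import numpy as np, cv2
from plant import robot
def cal(n):
    c=robot.get_calibration(n); f=210/np.tan(np.radians(c["vertical_fov"])/2)
    R=cv2.Rodrigues(np.array(c["rvec"],float))[0]; t=np.array(c["tvec"],float).ravel()
    return f,c["cx"],c["cy"],c["k1"],R,t
def ray(C,uv):
    f,cx,cy,k,R,t=C; d=np.array([(uv[0]-cx)/f,(uv[1]-cy)/f]); s=d.copy()
    for _ in range(30): s=d/(1+k*(s@s))
    return -R.T@t, R.T@np.array([s[0],s[1],1])
def onz(C,uv,z):
    o,d=ray(C,uv); return o+d*(z-o[2])/d[2]
def proj(C,p):
    f,cx,cy,k,R,t=C; q=R@np.asarray(p,float)+t; s=q[:2]/q[2]; s=s*(1+k*(s@s)); return np.array([cx+f*s[0],cy+f*s[1]])
E
python3 - <<'E'
from h import *
for n in("scene","side","wrist"):
    cv2.imwrite(f"pics/{n}0.png",robot.grab_frame(n)); c=cal(n); print(n,-c[4].T@c[5],c[:4])
    print(c[4])
print(robot.observe())
E
```

```text
pics
scene [ 1.21567447 -0.04963017  1.26080803] (np.float64(443.15130527149535), 282.032960781968, 219.50111191314846, -0.05706964899800133)
[[ 0.06729692  0.99769633  0.00855357]
 [ 0.86914534 -0.0544116  -0.49155442]
 [-0.48995663  0.04051439 -0.87080485]]
side [0.31335387 1.05137027 1.01071761] (np.float64(476.8721886758475), 284.75206263448007, 214.79360062399675, -0.10797719350778627)
[[-0.96452657 -0.26331232  0.01884458]
 [-0.18480461  0.6225241  -0.76046762]
 [ 0.18850929 -0.73697379 -0.64910236]]
wrist [ 0.30164718 -0.52384547  0.37249329] (np.float64(368.90447123073756), 278.75808416713323, 211.09597124713503, -0.04510868775884372)
[[ 0.39888039 -0.91700199 -0.00133814]
 [-0.88515275 -0.38540694  0.2607031 ]
 [-0.23958099 -0.1028049  -0.9654181 ]]
{'time': 0.15, 'q': array([-7.89384267e+01,  5.99241284e+00,  5.53965493e+00,  8.96039653e+01,
        5.33303663e-04,  7.75279366e+01]), 'qvel': array([ 0.04877804, -0.15134829,  0.19158157, -0.11036811, -0.18943397,
       -0.00050726]), 'joint_torque': array([ 3.39019170e-03, -5.57355344e+01,  5.04008818e+01,  1.24434548e-02,
       -3.34915312e-04,  1.65160378e-05]), 'tool_pos': array([ 0.23956285, -0.54992135,  0.30330669]), 'tcp_rot': array([-1.79944731e+02, -1.27708553e-02,  2.35336303e+01]), 'ft_force': array([-0.02546348, -0.03475756,  0.45388628]), 'torque': array([-0.04546161,  0.00244422,  0.00794873]), 'gripper_force': 0.0, 'gripper_width': 0.08519088935120431}
```

View pics/scene0.png

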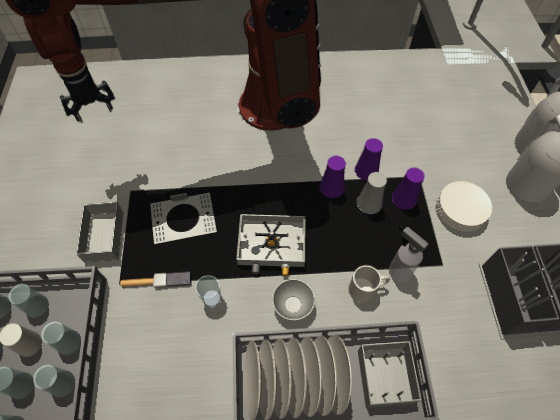

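View pics/side0.png

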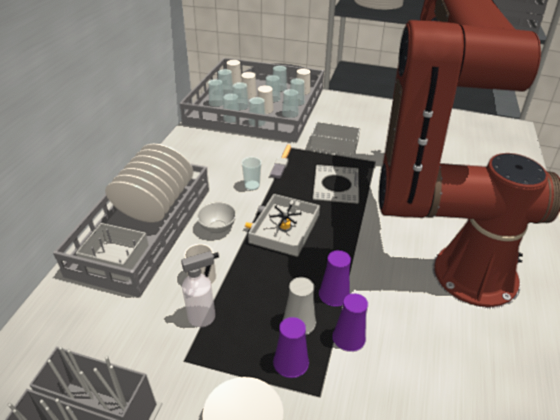

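The scene view shows the cover (opening at (183,218), tab towards the robot at (178,195)), the rinser at (271,241), with its stubs away from the robot, and the steel cup at (373,193) among three purple ones. The side view agrees (cup base at (301,287)).

```bash
python3 - <<'E'
from h import *
C=cal("scene");S=cal("side")
for n,u,z in[("cover hole",(183,218),.004),("tab",(178,195),.04),("rinser star",(271,241),.063),("cup base",(377,179),.14),("p1",(336,161),.14),("p2",(374,145),.14),("p3",(414,174),.14)]: print(n,onz(C,u,z).round(3))
print(onz(S,(301,287),.14),onz(S,(337,183),.004),onz(S,(286,220),.063))
E
```

```text
cover hole [ 0.483 -0.314  0.004]
tab [ 0.416 -0.326  0.04 ]
rinser star [ 0.614 -0.032  0.063]
cup base [0.46  0.304 0.14 ]
p1 [0.385 0.186 0.14 ]
p2 [0.328 0.318 0.14 ]
p3 [0.448 0.423 0.14 ]
[0.45868553 0.30882168 0.14      ] [ 0.47373262 -0.31196397  0.004     ] [ 0.57858195 -0.00232811  0.063     ]
```

```bash
python3 - <<'E'
from h import *
import pickle
D={}
for n,p in[("cov",(.50,-.31,.30)),("rin",(.57,-.02,.30)),]:
    robot.move_pose(p,[180,0,0]); robot.pause(.3)
    C=cal("wrist"); im=robot.grab_frame("wrist"); cv2.imwrite(f"pics/w_{n}.png",im); D[n]=C
    print(n,robot.observe()["tool_pos"],robot.observe()["time"])
pickle.dump(D,open("c.pkl","wb"))
cv2.imwrite("pics/w1.png",cv2.resize(np.vstack([cv2.imread("pics/w_cov.png"),cv2.imread("pics/w_rin.png")]),None,fx=.7,fy=.7))
E
```

```text
cov [ 0.49973975 -0.31046241  0.29998743] 1.8333
rin [ 0.57001411 -0.02064277  0.29993942] 3.325
```

View pics/w1.png

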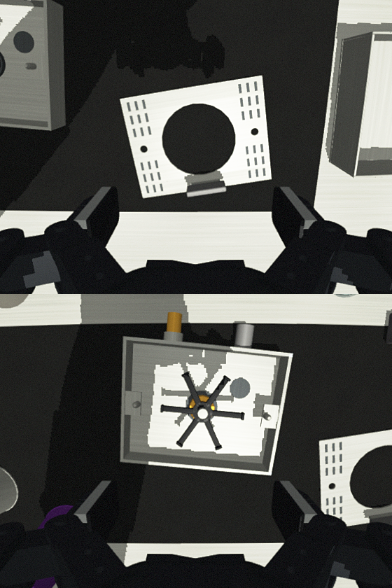

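The wrist views show the cover (peg holes at about (206,213) and (363,187) in full-size pixels, tab below) and the rinser (pegs near (196,159) and (381,171), nozzle about (288,170)).

```bash
python3 - <<'E'
from h import *
import pickle
D=pickle.load(open("c.pkl","rb"))
im=cv2.imread("pics/w_rin.png"); a=cv2.resize(im[120:200,160:235],None,fx=5,fy=5,interpolation=2); b=cv2.resize(im[130:210,345:420],None,fx=5,fy=5,interpolation=2)
cv2.imwrite("pics/pegs.png",np.hstack([a,b]))
C=D["cov"]; g=cv2.cvtColor(cv2.imread("pics/w_cov.png"),6)
m=(g>110).astype(np.uint8); m[:, :165]=0; m[:,395:]=0; m[298:]=0
cs,h=cv2.findContours(m,cv2.RETR_CCOMP,1)
i=max(range(len(cs)),key=lambda i:cv2.contourArea(cs[i]))
P=lambda c,z=.004:np.array([onz(C,p,z)[:2] for p in c.reshape(-1,2)],np.float32)
print("rect",cv2.minAreaRect(P(cs[i])))
for c,k in zip(cs,h[0]):
    if k[3]==i and cv2.contourArea(c)>30:
        q=P(c); print(cv2.contourArea(c),c.mean(axis=(0,1)),q.mean(0), cv2.minEnclosingCircle(q) , cv2.fitEllipse(q)[0] if len(q)>5 else '')
g=cv2.cvtColor(im,6); print()
E
```

```text
rect ((0.4796515107154846, -0.3153429627418518), (0.15485386550426483, 0.20061981678009033), 9.061351776123047)
84.5 [205.17241379 212.31034483] [ 0.46722218 -0.23487231] ((0.4670073688030243, -0.234686940908432), 0.006010447163134813) (0.46716558933258057, -0.23480525612831116)
91.5 [363.31034483 187.72413793] [ 0.49278477 -0.39601663] ((0.49250900745391846, -0.3962186574935913), 0.005941360257565975) (0.49282118678092957, -0.3961041569709778)
34.0 [187.73076923 171.        ] [ 0.51005113 -0.2196241 ] ((0.5100373029708862, -0.2193950116634369), 0.006249566096812487) (0.5097586512565613, -0.21969008445739746)
30.5 [198.4  169.24] [ 0.5117817  -0.23043714] ((0.5120069980621338, -0.23055356740951538), 0.006237612571567297) (0.5117127299308777, -0.23047389090061188)
30.5 [209.24 167.24] [ 0.51374835 -0.24138737] ((0.5139725208282471, -0.2416616678237915), 0.006226457189768553) (0.513797402381897, -0.2413843721151352)
8490.0 [283.79591837 198.21768707] [ 0.4809918 -0.315681 ] ((0.47970330715179443, -0.3157082796096802), 0.05465664342045784) (0.4798188805580139, -0.3154837191104889)
34.0 [183.5 152. ] [ 0.52896065 -0.21661618] ((0.5289469957351685, -0.21661874651908875), 0.006102253217250109) (0.5289387702941895, -0.21661970019340515)
35.5 [194.40740741 150.25925926] [ 0.5306134  -0.22753432] ((0.5303627252578735, -0.22711822390556335), 0.006501804571598768) (0.5304787755012512, -0.22758524119853973)
37.0 [205.35714286 148.5       ] [ 0.5322835  -0.23845012] ((0.5322668552398682, -0.2385941445827484), 0.006558663677424192) (0.5325434803962708, -0.2383984476327896)
31.5 [365.         122.74074074] [ 0.5568759  -0.39410475] ((0.5570898056030273, -0.3945808410644531), 0.006300855427980423) (0.556847095489502, -0.3941113352775574)
```

View pics/pegs.png

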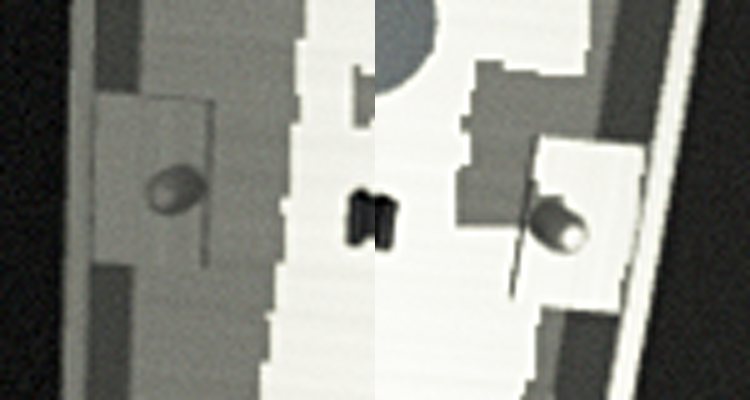

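Left peg tip at (163,193) in the crop and right peg tip at (570,236), i.e. (192.2,158.2) and (383.6,176.8) in the wrist frame.

```bash
python3 - <<'E'
from h import *
import pickle
C=pickle.load(open("c.pkl","rb"))["rin"]
a=onz(C,(192.1,158.1),.059);b=onz(C,(383.6,176.7),.059); d=a-b
print(a,b,np.hypot(*d[:2]),(a+b)/2,np.degrees(np.arctan2(-d[0],d[1])))
print("nozzle", onz(C,(202.5/.7,(413-294)/.7),.075))
g=cv2.cvtColor(cv2.imread("pics/w_rin.png"),6)
for z,q in[(.045,[(177,60),(417,83),(387,257),(173,240)])]:
    p=[onz(C,u,z)[:2] for u in q]; print(np.mean(p,0),np.round(p,3))
# grasp cover
yaw=9.04; t=np.array([.480,-.3155])-.066*np.array([np.cos(np.radians(yaw)),np.sin(np.radians(yaw))]); print(t)
for y in(yaw+90,yaw-90):
    print(y,robot.ik([*t,.081],[180,0,y]),robot.ik([.52,-.03,.126],[180,0,y]))
E
```

```text
[0.59995223 0.05195368 0.059     ] [ 0.58389469 -0.11030331  0.059     ] 0.16304960914368985 [ 0.59192346 -0.02917482  0.059     ] -5.651793607979948
nozzle [ 0.59212342 -0.02938297  0.075     ]
[ 0.59191088 -0.02983636] [[ 0.68   0.063]
 [ 0.661 -0.137]
 [ 0.505 -0.123]
 [ 0.522  0.078]]
[ 0.41481979 -0.32587018]
99.03999999999999 [-52.37430431  -1.67397414 -25.73141252  65.94256162   0.
  28.58569569] [-17.70938693  -5.22572762 -24.26856286  70.95716476   0.
  63.25061307]
-80.96000000000001 [ -52.37430431   -1.67397414  -25.73141252   65.94256162    0.
 -151.41430431] [ -17.70938693   -5.22572762  -24.26856286   70.95716476    0.
 -116.74938693]
```

```bash
python3 - <<'E'
from h import *
t=[.4148,-.3259]; o=[180,0,99.04]
robot.move_pose([*t,.20],o); robot.set_gripper(.04)
robot.line_to([*t,.082],vel=.12,guard=8)
print(robot.observe()["tool_pos"])
robot.set_gripper(0); s=robot.observe(); print(s["gripper_width"],s["gripper_force"],s["tool_pos"],s["tcp_rot"],s["ft_force"])
robot.line_to([*t,.17],vel=.08); robot.pause(.3); s=robot.observe(); print(s["gripper_width"],s["tool_pos"],s["ft_force"],s["torque"],s["time"])
C=cal("wrist"); cv2.imwrite("pics/w_lift.png",robot.grab_frame("wrist")); sc=robot.grab_frame("scene"); sd=robot.grab_frame("side")
cv2.imwrite("pics/sc2.png",sc);cv2.imwrite("pics/sd2.png",sd)
import pickle; pickle.dump(C,open("cl.pkl","wb"))
a=cv2.imread("pics/w_lift.png"); b=cv2.resize(sc[140:260,110:260],(525,420)); c=cv2.resize(sd[120:240,280:430],(525,420))
cv2.imwrite("pics/lift.png",cv2.resize(np.hstack([a,b,c]),(800,209)))
x=np.zeros((600,800,3),np.uint8); x[:420,:560]=a; x[420:,:225]=cv2.resize(b,(225,180)); x[420:,230:455]=cv2.resize(c,(225,180)); cv2.imwrite("pics/lift.png",x)
E
```

```text
[ 0.41516006 -0.32636324  0.08287133]
0.006950923908668757 59.63220298290253 [ 0.41504001 -0.3263064   0.08276012] [1.79977709e+02 6.23266096e-02 9.90411813e+01] [-2.0270023   0.47775497  5.64111834]
0.006939045930548464 [ 0.41472849 -0.32582265  0.16976919] [-0.27269709 -0.19503655 -3.4514776 ] [-0.01661428  0.17208094 -0.00099373] 8.95
```

View pics/lift.png

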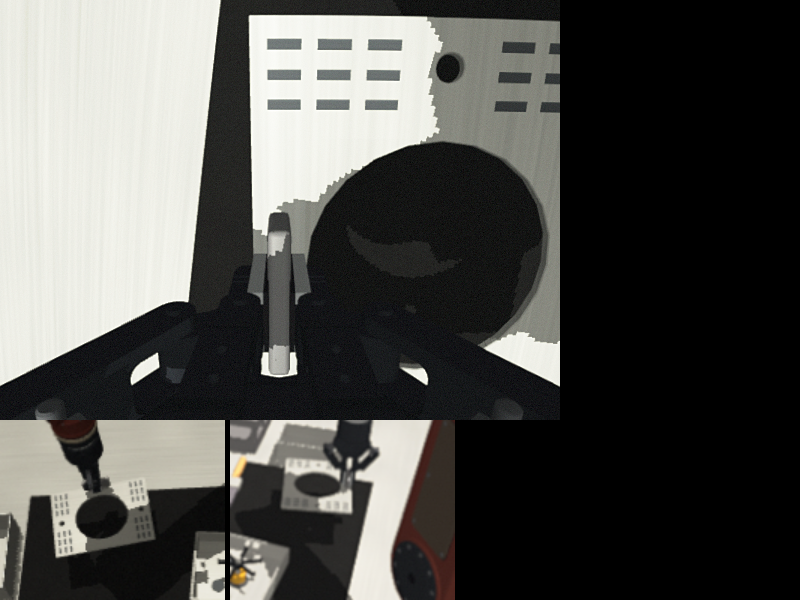

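The wrist view shows the cover firmly held by its sleeve: corner at (249,16), +y peg hole at (447,68), opening's top at (445,141) and right edge at (547,235). I'll solve for the sag.

```bash
python3 - <<'E'
from h import *
import pickle
from scipy.optimize import least_squares
from scipy.spatial.transform import Rotation as Ro
C=pickle.load(open("cl.pkl","rb"))
im=cv2.imread("pics/w_lift.png"); g=cv2.cvtColor(im,6)
h=g[50:88,430:470]; m=(h<55).astype(np.uint8); n,l,st,ce=cv2.connectedComponentsWithStats(m); k=1+np.argmax(st[1:,4]); hole=ce[k]+[430,50]; print(hole,st[k])
th=np.radians(np.arange(0,360,2))
circ=np.c_[54*np.cos(th),54*np.sin(th),th*0+4]/1000
obs=np.array([249,16,*hole,141,547.])
def T(x,P): return Ro.from_euler("xyz",[x[4] if len(x)>4 else 0,x[0],9.04],degrees=True).apply(np.asarray(P,float)-[-.066,0,.027])+[.4148+x[1],-.3259+x[2],.1698-.054+x[3]]
def r(x):
    a=proj(C,T(x,[-.077,.1,.004]));b=proj(C,T(x,[0,.082,.004]));c=np.array([proj(C,p) for p in T(x,circ)])
    return np.r_[a,b,c[:,1].min(),c[:,0].max()]-obs
for n in (4,5):
    s=least_squares(r,[0.]*n,x_scale=[1,.001,.001,.001,1][:n]); print(s.x,s.fun.round(1))
s=least_squares(lambda z:r([z[0],0,0,z[1]]),[0.,0],x_scale=[1,.001]);print(s.x,s.fun.round(1))
E
```

```text
[447.70196078  68.22156863] [  6   5  24  28 510]
[-0.24502189  0.00095886  0.00074142 -0.00454913] [-0.2  0.4  0.4 -0.2 -0.2 -0.2]
[ 1.12529028e+00  1.59405547e-03  1.40998641e-03 -1.54825872e-03
 -1.43705470e+00] [-0.   0.   0.   0.1 -0.1  0. ]
[-1.00966487 -0.00428488] [-2.2  2.  -0.4  1.   1.5  0.8]
```

```bash
python3 - <<'E'
from h import *
import pickle
robot.line_to([.4148,-.3259,.22],vel=.12)
robot.line_to([.5263,-.0229,.20],vel=.15,rotation=[180,0,84.4])
robot.line_to([.5263,-.0229,.150],vel=.08); robot.pause(.4)
C=cal("wrist");im=robot.grab_frame("wrist"); s=robot.observe(); print(s["tool_pos"],s["tcp_rot"],s["ft_force"],s["time"])
pickle.dump(C,open("ch.pkl","wb")); cv2.imwrite("pics/w_hov.png",im)
x=np.zeros((600,800,3),np.uint8); x[:420,:560]=im; x[420:600,:225]=cv2.resize(robot.grab_frame("scene")[180:300,200:350],(225,180)); x[:240,560:]=cv2.resize(im[38:98,417:477],(240,240),interpolation=2)
cv2.imwrite("pics/hov.png",x)
E
```

```text
[ 0.52637275 -0.02291152  0.15014438] [1.79986073e+02 2.75895456e-03 8.44022807e+01] [-0.05353193 -0.43822173 -3.45327422] 13.2
```

View pics/hov.png

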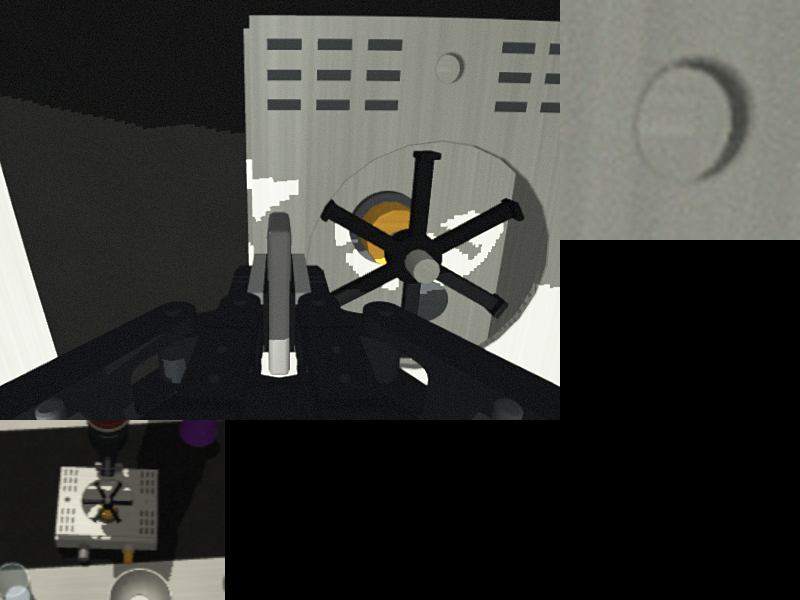

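The cover hovers over the rinser: hole at (450,68), nozzle tip centre about (427,267), star centred in the opening. The peg is only faintly distinct, so I'll check numerically and with stretched contrast.

```bash
python3 - <<'E'
from h import *
import pickle
C=pickle.load(open("ch.pkl","rb")); im=cv2.imread("pics/w_hov.png")
c=np.array([.592,-.0293]); y=np.radians(-5.6); R=np.array([[np.cos(y),-np.sin(y)],[np.sin(y),np.cos(y)]])
print("nozzle pred",proj(C,[*c,.075]),"meas xy",onz(C,(427,267),.075))
pg=c+R@[0,.082]
print("peg tip pred",pg,proj(C,[*pg,.059]),"rinser corner",proj(C,[*(c+R@[-.079,.102]),.045]), onz(C,(245,28),.045)[:2],c+R@[-.079,.102])
print("cover: hole top",proj(C,[*pg,.067+.004]),"corner",proj(C,[*(c+R@[-.077,.1]),.071]))
h=cv2.GaussianBlur(cv2.cvtColor(im,6)[48:88,430:470],(3,3),0).astype(float)
h=np.clip((h-110)/(150-110),0,1)*255
cv2.imwrite("pics/z.png",cv2.resize(h.astype(np.uint8),(480,480),interpolation=2)); print(np.percentile(cv2.cvtColor(im,6)[55:80,440:462],[5,25,50,75,95]))
E
```

```text
nozzle pred [429.04942197 271.56963265] meas xy [ 0.59108533 -0.02707322  0.075     ]
peg tip pred [0.6000018  0.05230865] [433.93430493  72.58558196] rinser corner [245.06214135  26.83641307] [0.52324789 0.07945459] [0.52333049 0.07992224]
cover: hole top [446.58879001  69.49077409] corner [244.44217493  17.04405981]
[ 74. 134. 140. 143. 147.]
```

View pics/z.png

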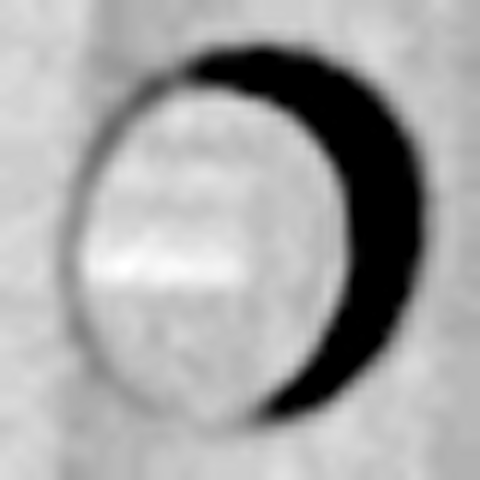

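```bash
python3 - <<'E'
from h import *
import pickle
C=pickle.load(open("ch.pkl","rb"))
for y in(0,.01,.02): print("tab top pred",proj(C,[.52637+np.sin(np.radians(5.6))*y,-.0229+y,.150-.0829+.040]))
g=[.5244,-.0229]
robot.line_to([*g,.150],vel=.05); robot.pause(.3); f0=robot.observe()["ft_force"]
hit=robot.line_to([*g,.1285],vel=.02,guard=4)
s=robot.observe(); print(hit,s["tool_pos"],s["ft_force"]-f0,s["torque"],s["time"])
E
```

```text
tab top pred [274.30810572 311.69640506]
tab top pred [274.17739501 284.9662698 ]
tab top pred [274.04299351 256.95761661]
False [ 0.52451365 -0.02291657  0.12869806] [ 0.00847279  0.33151541 -0.80719693] [-0.01993147  0.22647664  0.01586909] 15.025
```

```bash
python3 - <<'E'
from h import *
g=[.5244,-.0229]; f0=robot.observe()["ft_force"]
hit=robot.line_to([*g,.1235],vel=.015,guard=5)
s=robot.observe(); print(hit,s["tool_pos"],s["ft_force"]-f0,s["torque"])
robot.set_gripper(.035); robot.pause(.2); s=robot.observe(); print(s["tool_pos"],s["ft_force"],s["time"])
robot.line_to([*g,.20],vel=.15)
robot.move_pose([.55,.0,.30],[180,0,-5.6]); robot.pause(.3)
import pickle; pickle.dump(cal("wrist"),open("cs.pkl","wb"))
im=robot.grab_frame("wrist"); cv2.imwrite("pics/w_seat.png",im)
b=robot.grab_frame("side")
x=np.zeros((600,560,3),np.uint8); x[:420]=im; x[420:,:225]=cv2.resize(b[170:270,230:355],(225,180)); cv2.imwrite("pics/seat.png",x); print(robot.observe()["time"])
E
```

```text
True [ 0.52464005 -0.02296668  0.12778108] [ 0.91421425 -0.20361813  8.15604746] [-0.03397096  0.13121849 -0.0579688 ]
[ 0.52363901 -0.0226741   0.1263633 ] [-0.5090915   0.02580991  0.28215074] 15.8333
18.3167
```

View pics/seat.png

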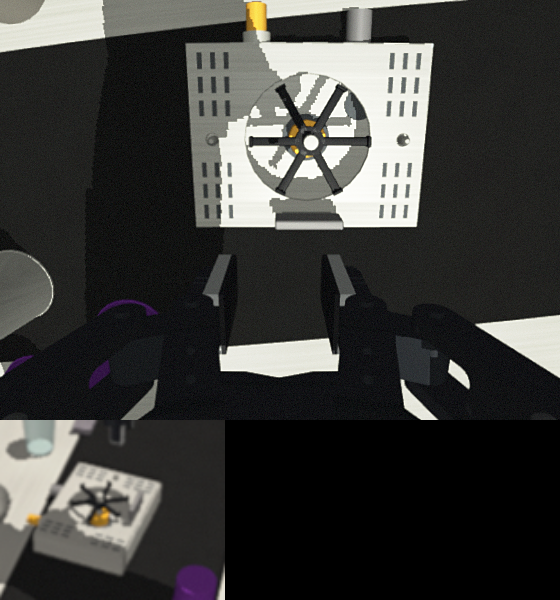

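The cover lies flat, with both pegs showing through their holes at (212,140) and (403,140); the contact height matched. Next, a look at the cup from above.

```bash
python3 - <<'E'
from h import *
import pickle
C=pickle.load(open("cs.pkl","rb")); print("nozzle meas",onz(C,(311,142),.075)[:2],"holes mid",onz(C,(307.5,140),.055)[:2])
robot.set_gripper(.085)
robot.move_pose([.459,.306,.32],[180,0,45]); robot.pause(.3)
C=cal("wrist"); im=robot.grab_frame("wrist"); pickle.dump(C,open("cc.pkl","wb")); cv2.imwrite("pics/w_cup.png",im)
u=proj(C,[.459,.306,.14]); rr=proj(C,[.459+.02,.306+.02,.14]); print(u,np.hypot(*(rr-u))*29/28.3,robot.observe()["time"])
R=np.hypot(*(rr-u))*29/28.3
g=cv2.GaussianBlur(cv2.cvtColor(im,6),(5,5),0)
c=cv2.HoughCircles(g,cv2.HOUGH_GRADIENT,1,15,param1=80,param2=18,minRadius=int(R*.85),maxRadius=int(R*1.15))
v=im.copy()
for q in ([] if c is None else c[0][:6]):
    print(q,onz(C,q[:2],.14)); cv2.circle(v,(int(q[0]),int(q[1])),int(q[2]),(0,0,255),1)
cv2.imwrite("pics/cup.png",v)
E
```

```text
nozzle meas [ 0.59159801 -0.029522  ] holes mid [ 0.59179667 -0.02827038]
[276.02114582 210.34779322] 41.20438031418674 20.4333
[182.5 100.5  46.4] [0.46858843 0.40134474 0.14      ]
[137.5  95.5  41.9] [0.45028981 0.42453711 0.14      ]
[280.5 208.5  39.4] [0.46215459 0.30472546 0.14      ]
[279.5 175.5  40.7] [0.47813841 0.32164908 0.14      ]
[187.5 252.5  36.4] [0.39135586 0.32915162 0.14      ]
[309.5 296.5  40.8] [0.42929712 0.24124305 0.14      ]
```

View pics/cup.png

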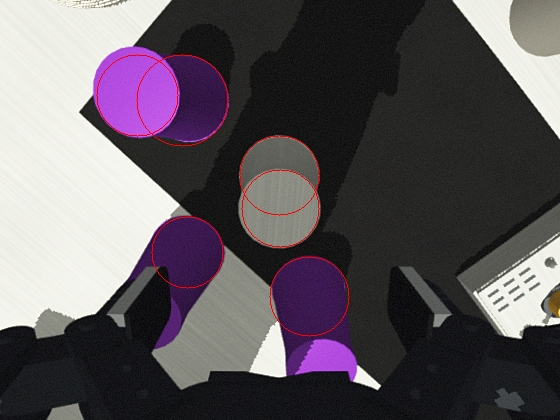

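The steel cup's base is the bright disc at (280,208), and the purple cups leave room for the fingers left and right of it. Grasping.

```bash
python3 - <<'E'
from h import *
p=[.4597,.3048]
robot.line_to([*p,.25],vel=.15)
print(robot.line_to([*p,.172],vel=.08,guard=6))
robot.set_gripper(0); s=robot.observe(); print(s["gripper_width"],s["gripper_force"],s["tool_pos"],s["ft_force"],s["torque"])
robot.line_to([*p,.33],vel=.15); robot.pause(.2); s=robot.observe(); print(s["gripper_width"],s["tool_pos"],s["ft_force"],s["torque"],s["time"])
E
```

```text
False
0.057646810210081584 64.41589702164833 [0.45994303 0.30511276 0.17308702] [-2.32239304  0.49874447  5.47341665] [ 0.13871232  0.49672357 -0.04979084]
0.057231885160841135 [0.45947387 0.30472272 0.32922823] [ 0.66184278 -0.36303979 -3.59608517] [-0.04189138 -0.01149646  0.01049898] 23.95
```

```bash
python3 - <<'E'
from h import *
g=[.5903,-.0285]
robot.line_to([*g,.33],vel=.15,rotation=[180,0,0])
robot.line_to([*g,.252],vel=.1); robot.pause(.3); s=robot.observe(); print(s["tool_pos"],s["tcp_rot"],s["ft_force"],s["time"])
sc=robot.grab_frame("scene"); sd=robot.grab_frame("side"); w=robot.grab_frame("wrist")
x=np.zeros((600,800,3),np.uint8)
x[:300,:400]=cv2.resize(sc[165:285,195:355],(400,300),interpolation=2); x[:300,400:]=cv2.resize(sd[150:270,210:370],(400,300),interpolation=2); x[300:,:400]=cv2.resize(w,(400,300))
cv2.imwrite("pics/over.png",x)
cv2.imwrite("pics/sc_o.png",sc);cv2.imwrite("pics/sd_o.png",sd)
for n in("scene","side"):
    C=cal(n); r=s["tool_pos"][2]-.173
    print(n,"rim centre pred",proj(C,[*g,r]),"top",proj(C,[*g,r+.14]),"star",proj(C,[*g,.063]))
E
```

```text
[ 0.59046199 -0.02856132  0.25242258] [ 1.79990370e+02 -3.43828949e-02 -1.08760883e-03] [ 0.64127196  0.0377656  -2.11512101] 27.7167
scene rim centre pred [271.71487842 231.44931009] top [271.11590356 207.53235606] star [271.77825215 233.97158763]
side rim centre pred [284.64417861 209.80136826] top [285.56021857 172.21960187] star [284.5441023  213.90790018]
```

View pics/over.png

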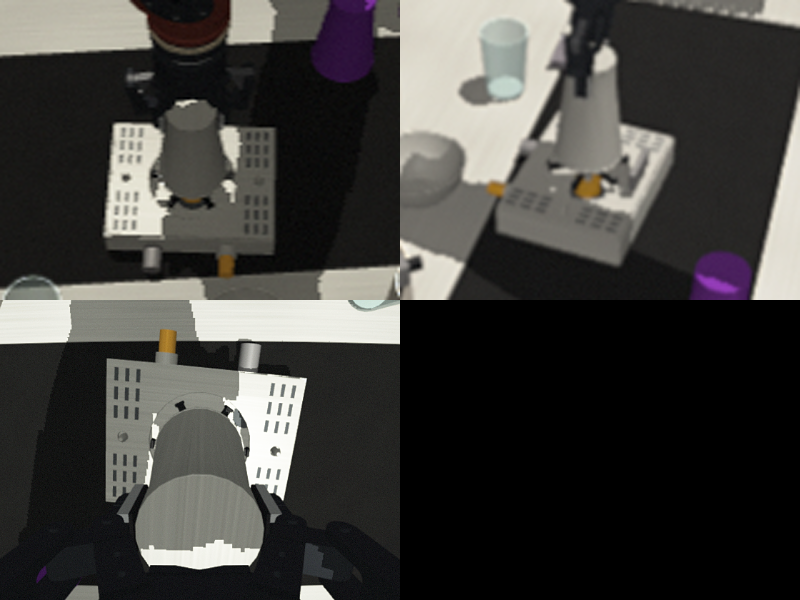

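The cup hangs upright over the star. In the wrist view (lower left) it's centred between the side nubs (150 and 247), with the front nubs at (181,406) and (228,410) just at the rim front (≈(200,408)).

```bash
python3 - <<'E'
from h import *
C=cal("wrist"); g=np.array([.5904,-.0285])
for a in(24.4,-35.6,84.4,-95.6):
    t=np.radians(a); q=proj(C,[*(g+.0485*np.array([np.cos(t),np.sin(t)])),.067]); print(a,(q/1.4+[0,300]).round(1))
th=np.radians(np.arange(0,360,3)); c=np.array([proj(C,[g[0]+.0425*np.cos(t),g[1]+.0425*np.sin(t),.0794]) for t in th])/1.4+[0,300]
print("rim top",c[:,1].min(),"L/R",c[:,0].min(),c[:,0].max())
w=cv2.imread("pics/over.png")[395:470,140:260]; cv2.imwrite("pics/wz.png",cv2.resize(w,None,fx=6,fy=6,interpolation=2))
E
```

```text
24.4 [178.  404.9]
-35.6 [228.4 409.9]
84.4 [150.5 445. ]
-95.6 [247.1 454.1]
rim top 408.02199366232543 L/R 154.4192157254878 243.57600326135804
```

View pics/wz.png

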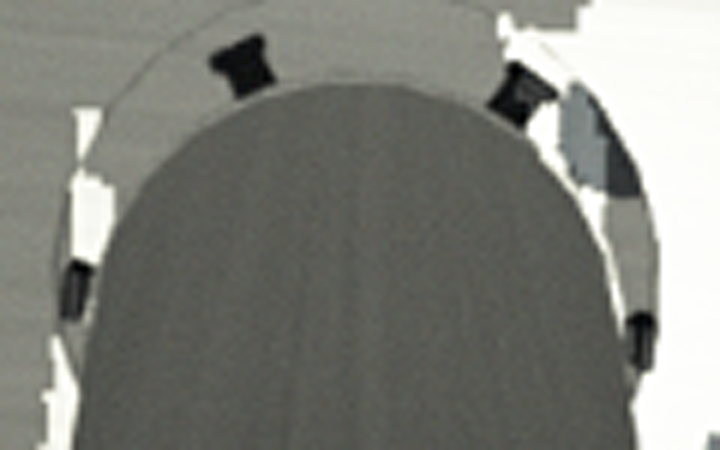

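Nubs at (179,403) and (227.5,409), rim front at 408.8: the cup should move about 1.2 mm forward. Then press.

```bash
python3 - <<'E'
from h import *
g=[.5915,-.0285]
robot.line_to([*g,.252],vel=.05); robot.pause(.3); f0=robot.observe()["ft_force"][2]
def rep(t):
    s=robot.observe(); print(t,s["tool_pos"].round(5),(s["ft_force"]).round(1),round(s["ft_force"][2]-f0,2),s["torque"].round(2),round(s["gripper_width"],4),round(s["time"],2)); return s["ft_force"][2]-f0
print(robot.line_to([*g,.228],vel=.03,guard=4)); robot.pause(.15); rep("contact")
z=robot.observe()["tool_pos"][2]
for i in range(14):
    z-=.001
    robot.line_to([*g,z],vel=.02); robot.pause(.1)
    F=rep(i)
    if F>15: break
E
```

```text
True
contact [ 0.5914  -0.02847  0.2345 ] [-0.2 -0.1  4.5] 6.82 [-0.09 -0.1   0.01] 0.0577 29.16
0 [ 0.59158 -0.02853  0.23364] [0.2 0.8 5.2] 7.54 [-0.06 -0.03 -0.02] 0.0571 29.51
1 [ 0.5916  -0.02853  0.23272] [-0.5  0.1  5.8] 8.11 [-0.07  0.01  0.02] 0.0573 29.86
2 [ 0.5916  -0.02852  0.23177] [-0.5 -0.2  6.2] 8.55 [-0.03  0.02 -0.  ] 0.0582 30.21
3 [ 0.59161 -0.02853  0.23085] [-0.3 -0.7  7. ] 9.3 [-0.05  0.09 -0.03] 0.0576 30.56
4 [ 0.59165 -0.02853  0.22993] [-1.1 -0.1  7. ] 9.37 [-0.02  0.16  0.  ] 0.0576 30.91
5 [ 0.59165 -0.02853  0.22899] [0.6 0.6 7.6] 9.98 [-0.05  0.13  0.03] 0.0575 31.26
6 [ 0.59169 -0.0285   0.22809] [-1.2  0.1  8.1] 10.43 [-0.03  0.19 -0.  ] 0.0575 31.61
7 [ 0.5917  -0.02853  0.22718] [-1.8 -0.   9. ] 11.38 [ 0.04  0.2  -0.01] 0.0575 31.96
8 [ 0.5917  -0.02853  0.22622] [-1.   0.1  8.7] 11.0 [0.01 0.2  0.  ] 0.0576 32.31
9 [ 0.59173 -0.02853  0.22532] [-1.   0.8  8.4] 10.72 [ 0.02  0.27 -0.01] 0.0574 32.66
10 [ 0.59174 -0.02853  0.22439] [-1.4  0.9  9.4] 11.71 [0.08 0.3  0.01] 0.0573 33.01
11 [ 0.59184 -0.02851  0.22387] [-1.8  0.6 12.3] 14.63 [ 0.16  0.51 -0.  ] 0.0579 33.36
12 [ 0.59203 -0.02849  0.2238 ] [-3.4  1.9 17.2] 19.52 [ 0.29  0.87 -0.02] 0.0575 33.71
```

```bash
python3 - <<'E'
from h import *
g=[.5915,-.0285]
s=robot.observe(); print(s["tcp_rot"])
robot.line_to([*g,.2220-.0003],vel=.02)
for i in range(3):
    robot.pause(.3); s=robot.observe(); print(s["tool_pos"].round(5),s["tcp_rot"].round(2),s["ft_force"].round(1),s["torque"].round(2),s["gripper_force"],s["time"])
C=cal("scene"); sc=robot.grab_frame("scene"); cv2.imwrite("pics/end.png",np.hstack([cv2.resize(sc[165:285,195:355],(400,300),interpolation=2),cv2.resize(robot.grab_frame("side")[150:270,210:370],(400,300),interpolation=2)]))
E
```

```text
[ 1.79999353e+02 -4.97485206e-02  7.39807898e-03]
[ 0.59201 -0.02849  0.22384] [-1.8e+02 -4.0e-02  1.0e-02] [-3.1  1.  16.8] [0.29 0.81 0.06] 66.4926990290661 34.2583
[ 0.59199 -0.02852  0.2238 ] [-1.8e+02 -4.0e-02  1.0e-02] [-3.7  1.3 16.8] [0.3  0.79 0.  ] 66.49275691833282 34.5583
[ 0.592   -0.02847  0.2238 ] [-1.8e+02 -4.0e-02  1.0e-02] [-3.6  2.  16.6] [ 0.3   0.77 -0.03] 66.4927205980058 34.8583
```

```bash
python3 - <<'E'
from h import *
robot.line_to([.5915,-.0285,.2206],vel=.02)
for i in range(3):
    robot.pause(.3); s=robot.observe(); print(s["tool_pos"].round(5),s["tcp_rot"].round(2),s["ft_force"].round(1),s["torque"].round(2),s["time"])
if 18<s["ft_force"][2]<26: print(robot.job_done())
E
```

```text
[ 0.59221 -0.02848  0.22371] [ 1.7999e+02 -1.0000e-01  1.0000e-02] [-5.   2.7 22.9] [0.47 1.17 0.02] 35.5083
[ 0.59221 -0.02848  0.22371] [ 1.7999e+02 -1.0000e-01  1.0000e-02] [-4.7  1.6 23.2] [ 0.47  1.21 -0.04] 35.8083
[ 0.59222 -0.02848  0.22375] [ 1.7999e+02 -1.0000e-01  1.0000e-02] [-5.   2.1 22.3] [ 0.45  1.2  -0.03] 36.1083
the job is handed in; nothing more can be done
None
```

I set the drip cover flat over both pegs, then pressed the steel cup mouth-down until the star was on its stop, and handed the job in at about 36 s while still holding it there with about 23 N; no verdict was returned.

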